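# Sort steel blanks off the bench plate

### The arm

A 6-joint arm with a two-finger parallel gripper is mounted at the origin on the work surface. World frame = base frame: x ahead of the robot, y to its left, z up, the work surface at z = 0. Lengths are in m, angles in rad, forces in N, time in s.
With the tool pointing down it reaches from about 0.275 to 0.825 m from the base axis. Payload 4.9 kg.
Tool frame: the origin (TCP) lies midway between the tips of the shut fingers; the grasp point (between the pads) lies 19 mm behind it (bot.grip_depth is the distance from the TCP to the grasp point, in m); z points along the fingers, y is the line along which they close (so a half turn about z gives the same grasp; the last joint's range is limited). The gripper opens to 85 mm and grips with 20 to 120 N. Pads are 22 mm wide; open, the fingers measure 114 mm over their backs; the gripper's body (76 mm by 85 mm) begins 54 mm behind the grasp point. The pads swing forward as they close: fully open they stand 13 mm farther back than shut.
Start: joints at [-1.431, 0.326, -0.193, 1.052, 0, 1.437], TCP at [0.149, -0.53, 0.231] pointing down, gripper open.
Joint ranges: [-2.65, 2.65], [-0.97, 1.79], [-1.3, 1.35], [-1.93, 2.1], [-1.47, 1.37], [-3.14, 3.14]. Speed limits (rad/s): [2.57, 2.57, 3.14, 3.14, 3.14, 3.14].

### API

Orientations are given as a unit quaternion [w, x, y, z].
In Python, from cell import bot gives the robot as it stands. Calls block until the motion is done:
- bot.move_pose(position, orientation): joint-space move of the TCP to a pose.
- bot.move_linear(position, speed=0.15, rotation=None, until_force=None): straight line of the TCP; rotation=None keeps the orientation; speed is the mean speed in m/s. With until_force (N) it stops when the force on the tool has changed by that much, and returns True; else False.
- bot.goto_joints(angles): joint-space move.
- bot.set_gripper(opening, grasp_force=None): opening from 0.0 (shut) to 1.0 (fully open); grasp_force is the grip in N (None keeps the last); returns when the fingers have stopped.
- bot.wait(seconds).
- bot.solve_ik(position, orientation): joint angles nearest the present ones, or None.
- bot.camera(name): name is "scene" or "top" or "wrist"; returns the picture (480x640x3 uint8, red, green, blue); there is no depth.
- bot.calibration(name): a dict with "mtx" (3x3 intrinsics, pixels), "k1" (the pictures are not rectified: a ray, as slopes to the right and down, at radius r is drawn at 1 + k1 r^2 times it, then the intrinsics apply), "extrinsics" (4x4, takes a point from world to camera coordinates); the wrist camera has in their place "hand_eye" (4x4, takes a point from camera to tool coordinates, whose origin is the TCP and whose axes are the flange's). Camera axes: x right, y down, z forward; pixel columns grow to the right and rows downward; lengths in m; the calibration is good to about 2 mm. A picture is of the moment at which its call begins: read the wrist's pose just before it. calibration takes no time and is no camera call.
A pose or a line that the arm cannot do raises bot.PlanningError and nothing moves.
- bot.close_job(): hands the job in; it is judged then, once.
Trained networks look in the newest picture that a camera, given by its name, has taken for a name from the list of things; names that differ only in an ending like _2 or _b are one class to them, and where a whole thing is asked for, a point or a joint stands for the part that bears it (a point fixed in the world has none). Each returns a list of dicts, best first, with "confidence" (0 to 1); they miss things now and then, are a little off and sometimes report something else, mostly with a low value. They report only what shows in the picture. A call takes as long as a camera call. They do not tell look-alikes from the thing itself.
- bot.search_frame(camera, thing): "bbox" ([left, top, width, height] in pixels, round what is visible of it).
Readings, each from a call of its own:
- bot.read_clock(): time.
- bot.read_joint_positions(): joint angles.
- bot.read_joint_vel(): joint speeds.
- bot.read_joint_efforts(): joint torques, N m.
- bot.read_position(): TCP position.
- bot.read_tool_rot(): TCP orientation.
- bot.read_ft_force(): force on the tool from outside, world axes, zero at the start.
- bot.read_moment(): the same for the moment, N m.
- bot.read_gripper_width(): opening from 0.0 (shut) to 1.0 (fully open).
- bot.read_finger_force(): force on a finger pad.
Only numpy, scipy, OpenCV 4.12 (cv2) and the standard library are available. Lean on these libraries where they do the work, as an engineer would, in place of code of your own. Each camera call takes 0.05 s, during which the arm holds its last target. There are 200 camera calls.

### The job

Open the lid of the steel case right back until it rests on its stop and leave it open. Slide the two round flanges along the bench plate and off its side edge into that case, and the square base plate off the opposite edge into the open bin, so that each drops inside, below the rim, and is not left perched on the edge. Slide the blanks, do not pick them up, and leave the coffee pot, the tub and the spanner where they are.

Things in the scene. Friction and masses are not known exactly. Their poses are not given: they have to be found in the camera images.
- bench_plate: low cast work table, dark steel top on green sides, 370 (x) x 240 (y) x 75 mm high, fixed. Origin: centre of its underside; the top is at 75 mm. The case and the bin stand against its two long edges (+y and -y), in either order
- case: grey steel case, 220 (x) x 160 (y) mm outside, walls and floor 5 mm, rim 71 mm high, fixed; closed by a lid. Origin: centre of its underside. It stands within 10 mm of one long edge of the bench plate
- bin: open plywood bin without a lid, 220 (x) x 160 (y) mm outside, walls and floor 5 mm, rim 71 mm high, fixed. Origin: centre of its underside. It stands within 10 mm of the other long edge of the bench plate
- case_lid (a joint): angle of the case's lid (6 mm sheet, 220 x 160 mm, 0.3 kg), rad: 0 closed, 1.9 open on its stop, leaning back. Hinged along the case's far (+x) rim; it falls shut when let go below about 1.5 and falls open to the stop beyond about 1.6
- case_lid_hinge (a point): point on the hinge axis, middle of the far upper rim of the case; the axis runs along the case's y
- case_lid_handle (a point): grip point of the black knob on the lid, near the lid's front (-x) edge, 35 mm above the lid's face; moves with the lid
- flange_a: round steel flange blank lying flat, 100 mm outside diameter, 8 mm thick, with a 50 mm hole through its middle, 0.37 kg. Origin: centre of its underside, z up
- flange_b: second round flange blank, the same as flange_a
- base_plate: square steel base plate lying flat, 95 x 95 x 8 mm, with a 50 mm round hole through its middle and four dark bolt holes marked at the corners, 0.44 kg. Origin: centre of its underside, x and y along its sides
- moka_pot: bystander: aluminium coffee pot, 92 mm across, 184 mm tall, black handle. Origin: centre of its underside
- tub: bystander: white plastic tub with lid, 100 mm across, 75 mm tall. Origin: centre of its underside
- spanner: bystander: steel spanner 180 mm long lying flat on the table to the right (-y) of the work. Origin: centre of its underside
There are look-alikes about, which are no part of the job. What is shaped like the base_plate but yellow is not meant.

How it is judged:
On the way:
1. the case's lid lies back on its stop (value of joint case_lid above 1.8 rad), for 0.2 s.
At the end, for the whole second after the job is handed in: The lid is open on its stop (above 1.8 rad); the middle of each round flange is inside the case and the middle of the square plate inside the bin (inside the walls, at least 8 mm below the rim); the three blanks are at rest (value of joint case_lid above 1.8 rad and x of flange_a in the frame of case between -0.105 and 0.105 m and y of flange_a in the frame of case between -0.075 and 0.075 m and z of flange_a in the frame of case between 0 and 0.063 m and linear speed of each of flange_a, flange_b, base_plate below 0.02 m/s and x of flange_b in the frame of case between -0.105 and 0.105 m and y of flange_b in the frame of case between -0.075 and 0.075 m and z of flange_b in the frame of case between 0 and 0.063 m and x of base_plate in the frame of bin between -0.105 and 0.105 m and y of base_plate in the frame of bin between -0.075 and 0.075 m and z of base_plate in the frame of bin between 0 and 0.063 m); the robot touches nothing.
It fails at once if a blank lifted more than 40 mm above the bench plate's top (height (world z) of any of flange_a, flange_b, base_plate above 0.115 m).
It fails at once if the coffee pot moved by more than 30 mm (distance of moka_pot from where it was at the start of the episode above 0.03 m).
It fails at once if the tub moved by more than 30 mm (distance of tub from where it was at the start of the episode above 0.03 m).
It fails at once if the spanner moved by more than 30 mm (distance of spanner from where it was at the start of the episode above 0.03 m).
It also fails if it takes over 72 s, if anything falls off the work surface, if the arm or the gripper's body presses on something with over 40 N, if the wrist force passes 120 N, or if a joint passes its speed limit or range.

## Working session

There is one attempt and no reset: what is moved stays moved. The work goes in short steps, each a Python script; the robot and the scene stay as the last script left them, time stands still between calls to the robot, and variables do not carry over. Pictures are saved under pics/ and viewed, at most 10 in all, crops included, and the job is handed in when it is done.

```bash
mkdir -p pics; ls; cat > h.py <<'E'
import numpy as np, cv2
from cell import bot
def save(img,n): cv2.imwrite('pics/'+n,cv2.cvtColor(img,cv2.COLOR_RGB2BGR))
def ray(cal,px,T=None):
    K=np.array(cal['mtx']);d=np.array([[cal['k1'],0,0,0,0.]])
    u=cv2.undistortPoints(np.array(px,float).reshape(-1,1,2),K,d).reshape(-1,2)
    E=np.array(cal['extrinsics']) if T is None else T
    R,t=E[:3,:3],E[:3,3]
    return -R.T@t, np.c_[u,np.ones(len(u))]@R
def atz(cal,px,z,T=None):
    c,d=ray(cal,px,T); return c+d*((z-c[2])/d[:,2])[:,None]
def tri(views):
    A=np.zeros((3,3));b=np.zeros(3)
    for cal,px in views:
        c,d=ray(cal,[px]);d=d[0]/np.linalg.norm(d[0]);P=np.eye(3)-np.outer(d,d);A+=P;b+=P@c
    return np.linalg.solve(A,b)
E
python3 - <<'E'
from h import *
for n in('scene','top'):
    save(bot.camera(n),n+'.png'); c=bot.calibration(n); print(n,np.array(c['mtx']).round(1).tolist(),c['k1'],np.array(c['extrinsics']).round(3).tolist())
    for t in('case','bin','bench_plate','case_lid_handle','flange_a','base_plate','moka_pot','tub','spanner'):
        print(t,[(np.round(r['bbox']).tolist(),round(r['confidence'],2)) for r in bot.search_frame(n,t)])
print(bot.read_clock(),bot.read_tool_rot(),np.array(bot.calibration('wrist')['hand_eye']).round(3).tolist())
E
```

```text
pics
scene [[584.0, 0.0, 321.0], [0.0, 584.0, 237.6], [0.0, 0.0, 1.0]] -0.1474666970131115 [[-0.327, 0.945, 0.005, 0.146], [0.764, 0.267, -0.587, -0.335], [-0.556, -0.189, -0.81, 1.692], [0.0, 0.0, 0.0, 1.0]]
case [([339.0, 225.0, 85.0, 110.0], 0.86)]
bin [([159.0, 203.0, 96.0, 100.0], 0.68)]
bench_plate [([220.0, 185.0, 144.0, 164.0], 0.8), ([339.0, 222.0, 85.0, 112.0], 0.28)]
case_lid_handle [([334.0, 225.0, 90.0, 93.0], 0.83)]
flange_a [([269.0, 234.0, 46.0, 37.0], 0.68), ([248.0, 273.0, 47.0, 43.0], 0.59)]
base_plate [([226.0, 164.0, 46.0, 33.0], 0.97), ([281.0, 195.0, 45.0, 38.0], 0.66), ([393.0, 196.0, 46.0, 39.0], 0.6), ([341.0, 223.0, 82.0, 109.0], 0.5)]
moka_pot [([495.0, 261.0, 76.0, 66.0], 0.95)]
tub [([140.0, 157.0, 36.0, 43.0], 0.74)]
spanner [([106.0, 210.0, 45.0, 59.0], 0.89)]
top [[528.2, 0.0, 321.8], [0.0, 528.2, 244.9], [0.0, 0.0, 1.0]] -0.14090007828044818 [[0.017, -1.0, -0.013, 0.01], [-0.987, -0.015, -0.16, 0.498], [0.16, 0.016, -0.987, 1.587], [0.0, 0.0, 0.0, 1.0]]
case [([242.0, 197.0, 59.0, 80.0], 0.59)]
bin [([375.0, 179.0, 55.0, 81.0], 0.75)]
bench_plate [([292.0, 163.0, 94.0, 127.0], 0.93), ([241.0, 198.0, 60.0, 78.0], 0.35)]
case_lid_handle [([242.0, 197.0, 60.0, 73.0], 0.94)]
flange_a [([324.0, 171.0, 30.0, 34.0], 0.83), ([322.0, 210.0, 34.0, 32.0], 0.6)]
base_plate [([246.0, 293.0, 31.0, 33.0], 0.96), ([328.0, 244.0, 32.0, 35.0], 0.6), ([392.0, 290.0, 31.0, 21.0], 0.59)]
moka_pot [([136.0, 224.0, 56.0, 38.0], 0.88)]
tub [([460.0, 256.0, 38.0, 34.0], 0.8)]
spanner [([462.0, 193.0, 15.0, 50.0], 0.8)]
1.0 [-6.61596235e-06  9.90643708e-01  1.36473599e-01 -6.28127580e-06] [[-0.0, -0.96, -0.279, 0.071], [1.0, -0.0, -0.0, -0.0], [0.0, -0.279, 0.96, -0.142], [0.0, 0.0, 0.0, 1.0]]
```

View pics/scene.png

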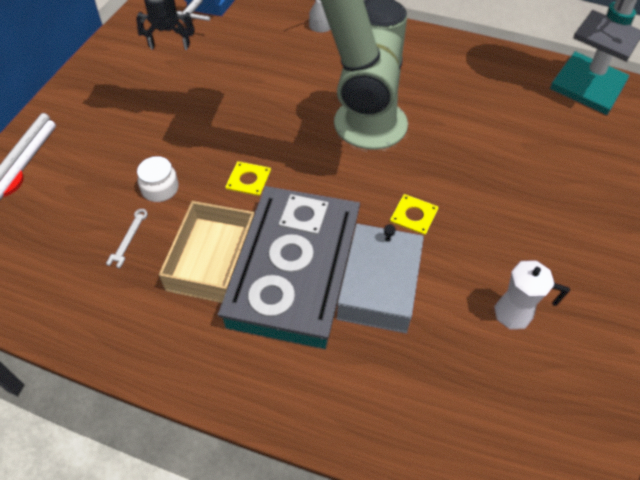

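View pics/top.png

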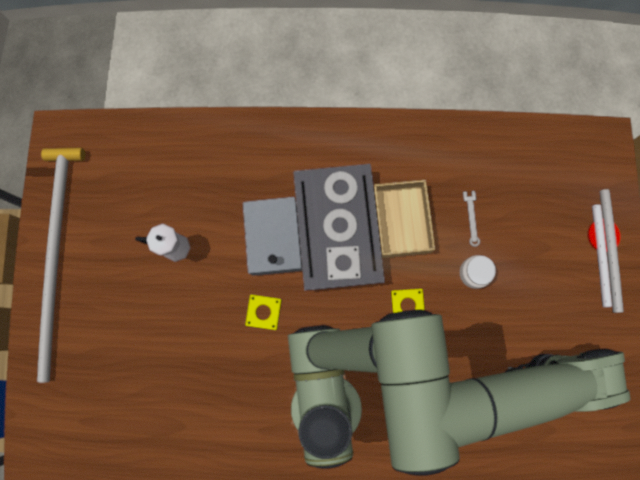

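The things that could be taken for the base plate:
- Silver square plate on the bench: top (343,262), scene (304,213). I choose this one.
- Yellow plates: top (263,312) and (408,300), scene (248,178) and (415,213). These are the look-alikes.

The flanges are at top (340,187) and (340,225). The case is on the +y side and its knob is at top (272,259). Next come sub-pixel measurements and a close crop.

```bash
cat > meas.py <<'E'
from h import *
ims={n:cv2.cvtColor(cv2.imread(f'pics/{n}.png'),cv2.COLOR_BGR2RGB) for n in('scene','top')}
cal={n:bot.calibration(n) for n in ims}
roi={'top':(300,165,80,122),'scene':(225,188,130,135)}
out={}
for n in ims:
    x,y,w,h=roi[n]; I=cv2.resize(ims[n][y:y+h,x:x+w],None,fx=4,fy=4,interpolation=cv2.INTER_CUBIC)
    m=((I.min(2)>140)).astype(np.uint8)
    cs,_=cv2.findContours(m,cv2.RETR_EXTERNAL,cv2.CHAIN_APPROX_NONE)
    cs=[c for c in cs if cv2.contourArea(c)>4000]
    L=[]
    for c in cs:
        M=cv2.moments(c); L.append(((M['m10']/M['m00']+.5)/4-.5+x,(M['m01']/M['m00']+.5)/4-.5+y,cv2.contourArea(c)/16,((np.array(cv2.boxPoints(cv2.minAreaRect(c)))+.5)/4-.5+[x,y])))
    L.sort(key=lambda r:r[1]*(1 if n=='top' else -1)); out[n]=L   # far first
for i in range(3):
    a,b=out['top'][i],out['scene'][i]
    P=tri([(cal['top'],a[:2]),(cal['scene'],b[:2])])
    print(i,np.round(a[:3],1),np.round(b[:3],1),'tri',P.round(4),'z=.083:',atz(cal['top'],[a[:2]],.083)[0].round(4),atz(cal['scene'],[b[:2]],.083)[0].round(4))
    print('  box',atz(cal['top'],a[3],.083)[:,:2].round(3).tolist())
K=[cv2.resize(ims['top'][155:330,230:440],None,fx=3.5,fy=3.5,interpolation=cv2.INTER_CUBIC)]
save(K[0],'crop_top.png')
save(cv2.resize(ims['scene'][155:355,150:450],None,fx=2.6,fy=2.6,interpolation=cv2.INTER_CUBIC),'crop_scene.png')
E
python3 meas.py
```

```text
0 [340.2 186.8 778.4] [ 271.1  294.7 1508.3] tri [ 0.6729 -0.0359  0.0783] z=.083: [ 0.6716 -0.0358  0.083 ] [ 0.6753 -0.0345  0.083 ]
  box [[0.635, 0.023], [0.732, 0.001], [0.708, -0.095], [0.612, -0.072]]
1 [339.5 224.7 816.8] [349.1 280.7 560.2] tri [0.5549 0.0336 0.0167] z=.083: [ 0.5532 -0.035   0.083 ] [0.586  0.1135 0.083 ]
  box [[0.531, 0.03], [0.62, -0.012], [0.576, -0.1], [0.487, -0.058]]
2 [ 342.8  262.5 1001.2] [ 290.9  252.1 1314.1] tri [ 0.4617 -0.062  -0.0627] z=.083: [ 0.4387 -0.0461  0.083 ] [ 0.5571 -0.0337  0.083 ]
  box [[0.483, 0.006], [0.491, -0.091], [0.395, -0.098], [0.387, -0.002]]
```

View pics/crop_top.png

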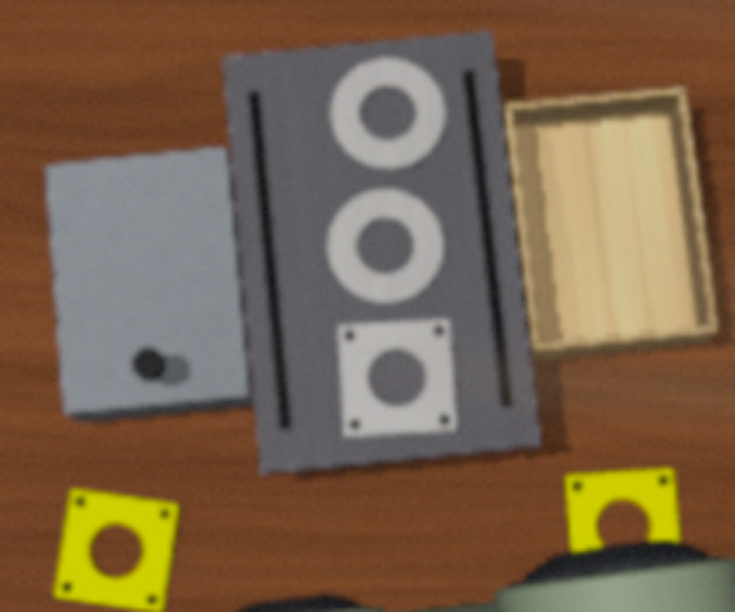

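View pics/crop_scene.png

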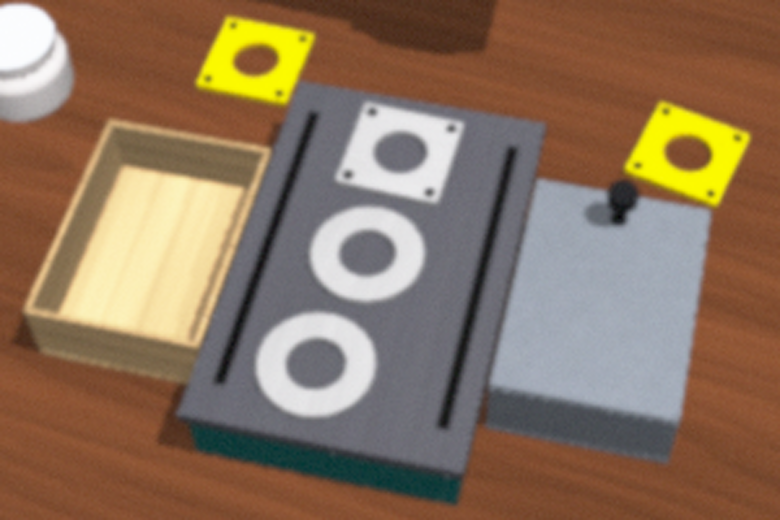

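```bash
cat > m2.py <<'E'
from h import *
cal={n:bot.calibration(n) for n in('scene','top')}
T=lambda p:((np.array(p)+.5)/3.5-.5+[230,155]); S=lambda p:((np.array(p)+.5)/2.6-.5+[150,155])
D={'bench far+y':((225,55),(463,472)),'bench far-y':((492,32),(180,415)),'bench near-y':((540,442),(300,83)),'bench near+y':((262,473),(545,122)),
'lid far+y':((45,165),(680,418)),'lid far-y':((225,148),(488,388)),'lid near-y':((245,400),(542,180)),'lid near+y':((63,412),(710,208)),
'knob':((150,364),(622,193)),'bin far-y':((684,90),(28,312)),'bin near-y':((717,328),(110,122)),'bin near+y':((533,350),(268,150)),
'flA':((387,112),(316,363)),'flB':((385,245),(367,253)),'plate':((397,377),(400,152)),
'pl c1':((351,336),(432,192)),'pl c2':((439,330),(348,175)),'pl c3':((445,420),(372,111)),'pl c4':((354,425),(452,128))}
for k,(a,b) in D.items():
    P=tri([(cal['top'],T(a)),(cal['scene'],S(b))]); z=P[2]
    print(k,P.round(4))
E
python3 m2.py
```

```text
bench far+y [0.7247 0.1096 0.0736]
bench far-y [ 0.7508 -0.1275  0.0686]
bench near-y [ 0.386  -0.1693  0.0712]
bench near+y [0.356  0.0672 0.0728]
lid far+y [0.6221 0.2636 0.0772]
lid far-y [0.6417 0.1057 0.0684]
lid near-y [0.4189 0.0836 0.068 ]
lid near+y [0.4051 0.2382 0.0767]
knob [0.4428 0.1615 0.1129]
bin far-y [ 0.7015 -0.2985  0.0637]
bin near-y [ 0.4873 -0.3235  0.0675]
bin near+y [ 0.467  -0.1661  0.0654]
flA [ 0.6729 -0.0356  0.0801]
flB [ 0.5543 -0.0353  0.079 ]
plate [ 0.4394 -0.0467  0.0793]
pl c1 [ 0.4737 -0.0053  0.0798]
pl c2 [ 0.4804 -0.0821  0.0799]
pl c3 [ 0.403  -0.088   0.0805]
pl c4 [ 0.3976 -0.0106  0.0803]
```

Checks against the text:
- Bench: top measures about 72 mm against 75 mm, size 370 × 240, yaw about 0.114.
- Knob: 113 mm high, as expected.
- Case: +y side, centred about (0.522, 0.173).
- Bin: centred about (0.584, -0.232).

I open the lid first, holding the knob through the arc while the tool tilts only slightly.

```bash
cat >> h.py <<'E'
from scipy.spatial.transform import Rotation as Ro
YB=.1143; YC=.109
def q(a,phi=0.):  # tool down, tool x along yaw a, leaned by phi as the lid turns
    r=Ro.from_rotvec(phi*np.array([-np.sin(a),np.cos(a),0]))*Ro.from_euler('z',a)*Ro.from_euler('x',np.pi)
    return r.as_quat(scalar_first=True)
KN=np.array([.4428,.1615,.112]); ex=np.array([np.cos(YC),np.sin(YC),0])
R0,H=.190,.041; GD=bot.grip_depth
def knob(th): # hinge axis = knob + R0 ex - H z
    return KN+ex*R0-[0,0,H]+ex*(-R0*np.cos(th)+H*np.sin(th))+np.array([0,0,R0*np.sin(th)+H*np.cos(th)])
def lidpose(th,k):
    qq=q(YC,k*th); zt=Ro.from_quat(qq,scalar_first=True).as_matrix()[:,2]
    return knob(th)+zt*GD, qq
E
python3 - <<'E'
from h import *
for k in(0,.1,.2,.3):
    print(k,[ (lambda s: None if s is None else np.round(s,2).tolist())(bot.solve_ik(*lidpose(t,k))) for t in(0,.6,1.2,1.88)])
p,qq=lidpose(0,0)
bot.set_gripper(.6,25); bot.move_pose(p+[0,0,.12],qq); bot.move_linear(p+[0,0,.05])
print(bot.move_linear(p,speed=.08,until_force=8),bot.read_position(),p)
bot.set_gripper(0,25); print(bot.read_gripper_width(),bot.read_finger_force(),bot.read_ft_force(),bot.read_clock())
E
```

```text
0 [[0.19, 0.33, -0.58, 0.65, 0.0, -3.06], [0.18, 0.31, -0.32, 0.94, 0.0, -3.07], [0.17, 0.46, 0.05, 1.16, 0.0, -3.08], [0.16, 0.74, 0.47, 1.3, 0.0, -3.09]]
0.1 [[0.19, 0.33, -0.58, 0.65, 0.0, -3.06], [0.18, 0.35, -0.25, 1.02, 0.0, -3.07], [0.17, 0.56, 0.2, 1.33, 0.01, -3.08], [0.16, 0.96, 0.89, 1.68, 0.01, -3.09]]
0.2 [[0.19, 0.33, -0.58, 0.65, 0.0, -3.06], [0.18, 0.4, -0.19, 1.1, 0.01, -3.07], [0.17, 0.67, 0.36, 1.51, 0.01, -3.09], None]
0.3 [[0.19, 0.33, -0.58, 0.65, 0.0, -3.06], [0.18, 0.44, -0.13, 1.17, 0.01, -3.07], [0.16, 0.78, 0.53, 1.69, 0.02, -3.09], None]
False [0.44315285 0.16158317 0.09366429] [0.4428 0.1615 0.0933]
0.3148668961488015 24.35252188704908 [-2.1583959   6.54960838  4.19156334] 6.8833
```

```bash
python3 - <<'E'
from h import *
for t in np.linspace(0,1.88,13)[1:]:
    p,qq=lidpose(t,.1); bot.move_linear(p,speed=.15,rotation=qq)
    print(round(t,2),bot.read_gripper_width().__round__(3),np.round(bot.read_ft_force(),1),bot.read_clock())
    if bot.read_gripper_width()<.2: break
save(bot.camera('scene'),'lid.png')
E
```

```text
0.16 0.318 [-0.1  8.5 -2.6] 7.2333
0.31 0.312 [-1.1  8.  -3.6] 7.5833
0.47 0.314 [-1.5  9.  -2.8] 7.9333
0.63 0.311 [-3.4  9.1 -0.2] 8.2833
0.78 0.311 [-4.4  8.9  1.1] 8.6333
0.94 0.314 [-4.6  8.7  3.9] 8.9833
1.1 0.314 [-3.5  8.1  4.9] 9.3333
1.25 0.312 [-3.4  9.1  5.4] 9.6833
1.41 0.313 [-2.   8.5  5.3] 10.0333
1.57 0.31 [-0.3  9.7  4.5] 10.3833
1.72 0.311 [0.4 9.5 4.9] 10.7333
1.88 0.312 [2.  9.7 3.4] 11.0833
```

View pics/lid.png

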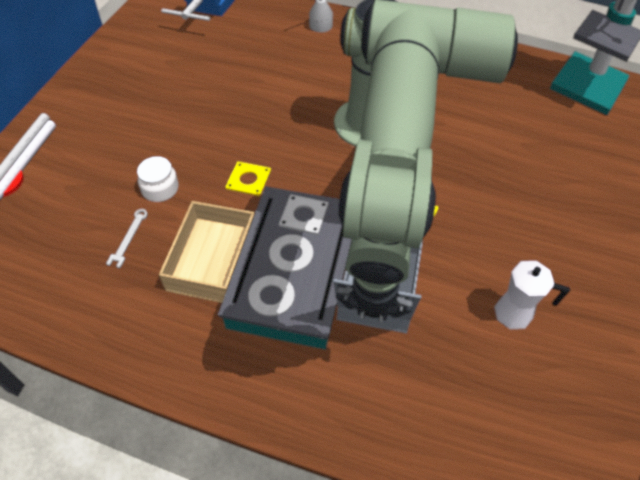

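The lid followed the knob to about 1.88 rad (gripper at scene (375,290)). I release it, clear it, and take another picture to confirm.

```bash
python3 - <<'E'
from h import *
bot.set_gripper(.75)
p,qq=lidpose(1.88,.1); p=np.array(bot.read_position())
z=Ro.from_quat(qq,scalar_first=True).as_matrix()[:,2]
for d in(.12,.09,.07):
    try: bot.move_linear(p-z*d,speed=.12); print('up',d); break
    except bot.PlanningError as e: print(d,e)
bot.move_pose([.56,-.06,.30],q(YB)); bot.set_gripper(0)
print(bot.read_position(),bot.read_clock())
for n in('scene','top'): save(bot.camera(n),n+'2.png')
a=cv2.imread('pics/scene2.png')[150:390,120:440];b=cv2.imread('pics/top2.png')[120:360,200:520]
cv2.imwrite('pics/two.png',cv2.resize(np.hstack([a,b]),None,fx=1.25,fy=1.25,interpolation=cv2.INTER_CUBIC))
E
```

```text
0.12 the arm cannot follow that straight line within its joint ranges
0.09 the arm cannot follow that straight line within its joint ranges
0.07 the arm cannot follow that straight line within its joint ranges
[ 0.56000512 -0.05999188  0.30000726] 17.0417
```

View pics/two.png

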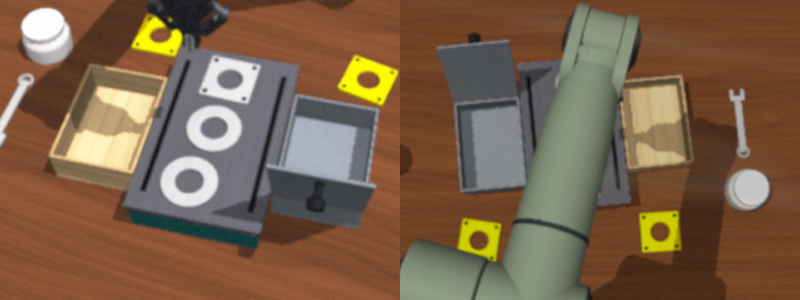

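The picture shows the lid leaning back on its stop, with the case open at left-crop (325,140). The blanks have not moved. Next I drag flange B with the shut fingertips in its hole, probing the top first.

```bash
cat >> h.py <<'E'
C=np.array([.5544,-.0303]); c_,s_=np.cos(YB),np.sin(YB)
def W(bx,by,z): return np.array([C[0]+c_*bx-s_*by, C[1]+s_*bx+c_*by, z])
def Bf(p): d=np.array(p[:2])-C; return np.array([c_*d[0]+s_*d[1],-s_*d[0]+c_*d[1]])
def drag(start,path,speed=.12):
    bot.move_pose(W(*start,.16),q(YB)); bot.move_linear(W(*start,.09),speed=.15)
    hit=bot.move_linear(W(*start,.072),speed=.03,until_force=6); z=bot.read_position()[2]
    print('touch',hit,z,bot.read_clock())
    if not .071<z<.0795: bot.move_linear(W(*start,.16)); raise SystemExit('not in hole')
    z+=.0025; bot.move_linear(W(*start,z),speed=.05)
    for w in path:
        bot.move_linear(W(*w,z),speed=speed); print(w,np.round(bot.read_ft_force(),1))
    bot.move_linear(W(*path[-1],.16),speed=.2); print(bot.read_clock())
E
python3 - <<'E'
from h import *
print(Bf([.5543,-.0353]),Bf([.6729,-.0356]),Bf([.4394,-.0467]))
drag(Bf([.5543,-.0353]),[(0,.065),(-.04,.13),(-.05,.20)])
bot.move_pose([.45,-.25,.30],q(YB))
save(bot.camera('scene'),'s3.png'); print([(np.round(r['bbox']).tolist(),round(r['confidence'],2)) for r in bot.search_frame('scene','flange_a')])
a=cv2.imread('pics/s3.png')[150:390,120:440]; cv2.imwrite('pics/s3c.png',cv2.resize(a,None,fx=2,fy=2))
E
```

```text
[-0.0006696  -0.00495597] [ 0.1171223  -0.01878049] [-0.11612005 -0.00317709]
touch True 0.07508136845513 18.9
(0, 0.065) [ 0.3 -0.4  1.1]
(-0.04, 0.13) [-0.3 -0.4  0.2]Traceback (most recent call last):
  File "<stdin>", line 3, in <module>
  File "h.py", line 39, in drag
    bot.move_linear(W(*w,z),speed=speed); print(w,np.round(bot.read_ft_force(),1))
    ~~~~~~~~~~~~~~~^^^^^^^^^^^^^^^^^^^^^
cell.PlanningError: the arm cannot follow that straight line within its joint ranges
```

Joint 6 is at its limit. I turn the tool a little in the hole to finish this drag, then use the half-turned grip from here on.

```bash
sed -i 's/W(\*start,.16),q(YB))/W(*start,.16),q(YB+np.pi))/' h.py
python3 - <<'E'
from h import *
p=bot.read_position()
bot.move_linear(p,rotation=q(YB+.4)); bot.move_linear(W(-.05,.20,p[2]),speed=.12)
print(np.round(bot.read_ft_force(),1),bot.read_clock())
bot.move_linear(W(-.05,.20,.2),speed=.2)
bot.move_pose([.45,-.25,.30],q(YB+np.pi)); print(bot.read_clock())
save(bot.camera('scene'),'s3.png'); print([(np.round(r['bbox']).tolist(),round(r['confidence'],2)) for r in bot.search_frame('scene','flange_a')])
a=cv2.imread('pics/s3.png')[150:390,120:440]; cv2.imwrite('pics/s3c.png',cv2.resize(a,None,fx=2,fy=2))
E
```

```text
[ 0.5 -0.2  0.3] 21.9583
25.7083
[([250.0, 272.0, 46.0, 44.0], 0.75), ([349.0, 238.0, 27.0, 42.0], 0.6)]
```

View pics/s3c.png

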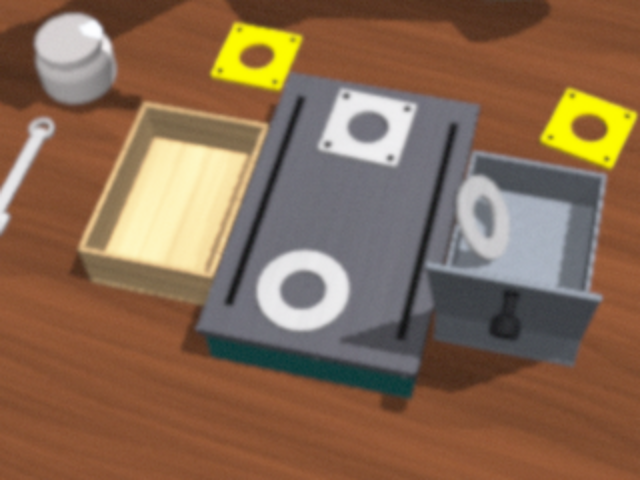

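B went in but stands leaning on the bench-side wall, at crop (483,217) with its top edge near the rim. I measure it from both cameras, then drag it flat with the finger.

```bash
python3 - <<'E'
from h import *
save(bot.camera('top'),'t3.png')
a=cv2.imread('pics/t3.png')[150:330,225:395]; b=cv2.imread('pics/s3.png')[215:315,330:430]
cv2.imwrite('pics/t3c.png',np.hstack([cv2.resize(a,(510,540),interpolation=cv2.INTER_CUBIC),cv2.copyMakeBorder(cv2.resize(b,(290,290),interpolation=cv2.INTER_CUBIC),0,250,0,0,0)]))
E
```

```text
(no output)
```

View pics/t3c.png

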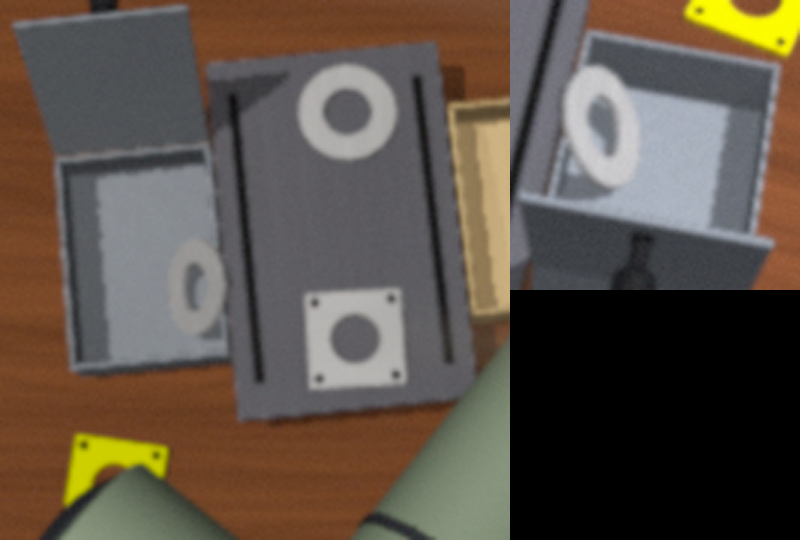

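```bash
python3 - <<'E'
from h import *
ct,cs=bot.calibration('top'),bot.calibration('scene')
t=lambda u,v:(u/3+225,v/3+150); s=lambda u,v:((u-510)/2.9+330,v/2.9+215)
for n,a,b in(('ctr',(197,287),(601,127)),('-y edge',(224,275),(568,95)),('+y edge',(168,290),(633,165))):
    P=tri([(ct,t(*a)),(cs,s(*b))]); print(n,P.round(3),Bf(P).round(3))
E
```

```text
ctr [0.494 0.115 0.04 ] [-0.044  0.152]
-y edge [0.5   0.086 0.08 ] [-0.041  0.122]
+y edge [0.496 0.147 0.003] [-0.038  0.183]
```

B is leaning with its top edge at by 0.122, z 0.08 and its foot at by 0.183. I push the top edge over in +y, from the bench side.

```bash
python3 - <<'E'
from h import *
bot.move_pose(W(-.043,.07,.15),q(YB+np.pi)); bot.move_linear(W(-.043,.07,.0785),speed=.2)
bot.move_linear(W(-.043,.225,.0785),speed=.15,until_force=25); print(Bf(bot.read_position()),np.round(bot.read_ft_force(),1))
bot.move_linear(W(-.043,.20,.16),speed=.25); bot.move_pose([.45,-.22,.25],q(YB+np.pi)); print(bot.read_clock())
save(bot.camera('top'),'t4.png');save(bot.camera('scene'),'s4.png')
a=cv2.imread('pics/t4.png')[150:330,225:395]; b=cv2.imread('pics/s4.png')[215:315,330:430]
cv2.imwrite('pics/t4c.png',np.hstack([cv2.resize(a,(510,540),interpolation=cv2.INTER_CUBIC),cv2.copyMakeBorder(cv2.resize(b,(290,290),interpolation=cv2.INTER_CUBIC),0,250,0,0,0)]))
E
```

```text
[-0.04063275  0.12288177] [ 0.2 -1.9  1.5]
30.2
```

View pics/t4c.png

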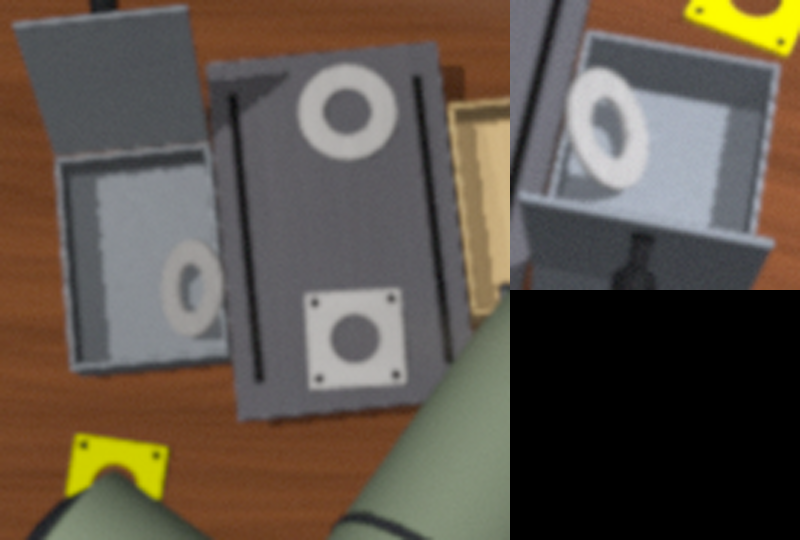

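The push stopped on the 25 N guard. B slid about 5 mm further off the rim, so I carry on pushing more slowly with a higher guard.

```bash
cat >> h.py <<'E'
def ring(n):  # blobs of light metal inside the case, seen by the fixed cameras
    I=bot.camera(n); x,y,w,h={'top':(240,190,62,85),'scene':(340,215,85,75)}[n]
    J=I[y:y+h,x:x+w]; m=(J.astype(int).min(2)>150)&((J.max(2).astype(int)-J.min(2))<14)
    k,l,st,ce=cv2.connectedComponentsWithStats(m.astype(np.uint8))
    return [(st[i].tolist(),(ce[i]+[x,y]).round(1).tolist()) for i in range(1,k) if st[i][4]>40]
E
python3 - <<'E'
from h import *
bot.move_pose(W(-.043,.08,.13),q(YB+np.pi)); bot.move_linear(W(-.043,.08,.0785),speed=.2)
hit=bot.move_linear(W(-.043,.185,.0785),speed=.06,until_force=60); print(hit,Bf(bot.read_position()),np.round(bot.read_ft_force(),1))
bot.move_linear(W(-.043,.17,.14),speed=.25); bot.move_pose([.5,-.2,.2],q(YB+np.pi)); print(bot.read_clock())
for n in('top','scene'):print(n,ring(n),[(np.round(r['bbox']).tolist(),round(r['confidence'],2)) for r in bot.search_frame(n,'flange_a')])
E
```

```text
False [-0.04179778  0.18403148] [ 0.9 -7.6  6.5]
35.425
top [([21, 42, 32, 32, 592], [276.6, 247.7])] [([323.0, 172.0, 31.0, 34.0], 0.81), ([261.0, 229.0, 31.0, 32.0], 0.55)]
scene [([16, 38, 45, 37, 1007], [378.1, 270.9])] [([357.0, 256.0, 44.0, 35.0], 0.95), ([248.0, 274.0, 50.0, 45.0], 0.88)]
```

B now lies flat (a 32 × 32 px blob in the top view). I do flange A the same way, with a faster drag and then a push from behind.

```bash
cat >> h.py <<'E'
Z=.0778; Q=q(YB+np.pi)
def shove(start,path,bx,sg):
    bot.move_pose(W(*start,.13),Q)
    if bot.move_linear(W(*start,Z),speed=.1,until_force=12): 
        print('blocked',bot.read_position()); bot.move_linear(W(*start,.13)); raise SystemExit
    for w in path: bot.move_linear(W(*w,Z),speed=.2)
    print(np.round(bot.read_ft_force(),1),bot.read_clock())
    bot.move_linear(W(*path[-1],.125),speed=.25); bot.move_linear(W(bx,sg*.05,.125),speed=.35); bot.move_linear(W(bx,sg*.05,.0785),speed=.2)
    hit=bot.move_linear(W(bx,sg*.185,.0785),speed=.09,until_force=70)
    print('push',hit,Bf(bot.read_position()),np.round(bot.read_ft_force(),1)); bot.move_linear(W(bx,sg*.17,.14),speed=.3)
E
python3 - <<'E'
from h import *
shove(Bf([.6729,-.0356]),[(.05,.05),(.04,.19)],.042,1)
bot.move_pose(W(-.116,-.003,.16),Q); print(bot.read_clock())
print('scene',ring('scene'),[(np.round(r['bbox']).tolist(),round(r['confidence'],2)) for r in bot.search_frame('scene','flange_a')])
E
```

```text
[-0.1 -0.4 -0.8] 38.7583
push False [0.04207185 0.18450609] [-0.1  0.5  0.2]
42.975
scene [([4, 38, 57, 37, 1146], [375.0, 271.9])] [([357.0, 255.0, 42.0, 34.0], 0.74), ([345.0, 268.0, 32.0, 17.0], 0.69)]
```

A is in the case too, partly hidden by the lid at scene (361,276). Next is the square plate.

```bash
python3 - <<'E'
from h import *
shove(Bf([.4394,-.0467]),[(.0,-.03),(.006,-.19)],.006,-1)
bot.move_pose([.40,.02,.32],Q); print(bot.read_clock())
I=bot.camera('scene');T=bot.camera('top'); save(I,'s5.png');save(T,'t5.png')
a=cv2.imread('pics/t5.png')[150:330,225:445]; b=cv2.imread('pics/s5.png')[185:345,150:430]
cv2.imwrite('pics/t5c.png',np.hstack([cv2.resize(a,(385,315),interpolation=cv2.INTER_CUBIC),cv2.copyMakeBorder(cv2.resize(b,(415,237),interpolation=cv2.INTER_CUBIC),0,78,0,0,0)]))
E
```

```text
[-0.7  0.  -0.3] 45.7
push False [ 0.0060014  -0.18439281] [0.4 0.5 0.3]
50.25
```

View pics/t5c.png

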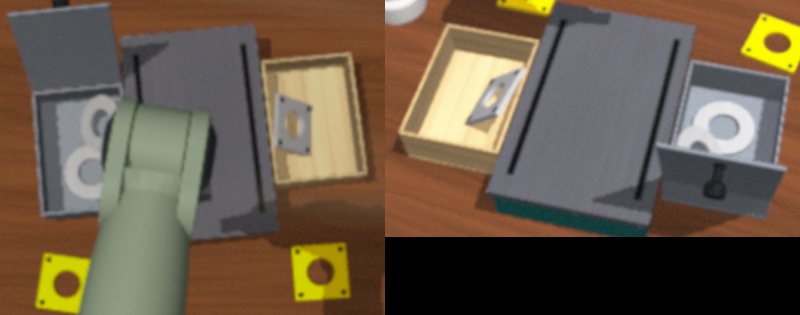

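The plate is in the bin, leaning on the bench-side wall with its centre at crop (294,125) and (491,97). Both flanges are in the case. I move the arm clear and check all three positions numerically.

```bash
python3 - <<'E'
from h import *
bot.move_pose([.30,-.40,.3],q(.27)); print(bot.read_clock())
ct,cs=bot.calibration('top'),bot.calibration('scene')
P=tri([(ct,(294/1.75+225,125/1.75+150)),(cs,(106/1.482+150,97/1.482+185))]); print('plate',P.round(3),'bench',Bf(P).round(3),'bin y',Bf(P)[1]+.2044)
for n in('top','scene'):
    print(n,ring(n))
    for t in('flange_a','base_plate'): print(t,[(np.round(r['bbox']).tolist(),round(r['confidence'],2)) for r in bot.search_frame(n,t)])
I=bot.camera('top'); save(I,'t6.png')
J=cv2.resize(I[190:275,240:302],None,fx=4,fy=4,interpolation=cv2.INTER_CUBIC); g=J.min(2)
m=(g>150).astype(np.uint8); cs_,h=cv2.findContours(m,cv2.RETR_CCOMP,cv2.CHAIN_APPROX_NONE)
for c,hh in zip(cs_,h[0]):
    if cv2.contourArea(c)>500:
        M=cv2.moments(c);p=(M['m10']/M['m00']/4+240,M['m01']/M['m00']/4+190); w=atz(ct,[p],.02)[0]
        print('hole' if hh[3]>=0 else 'outer',np.round(p,1),cv2.contourArea(c)/16,[v/4 for v in cv2.boundingRect(c)[2:]],'bench',Bf(w).round(3))
E
```

```text
52.125
plate [ 0.577 -0.204  0.035] bench [ 0.002 -0.175] bin y 0.029712197293474213
top [([22, 15, 31, 59, 893], [278.4, 237.2])]
flange_a [([271.0, 205.0, 24.0, 32.0], 0.93), ([259.0, 231.0, 33.0, 33.0], 0.91)]
base_plate [([391.0, 288.0, 32.0, 33.0], 0.95), ([381.0, 203.0, 23.0, 34.0], 0.87), ([247.0, 295.0, 31.0, 32.0], 0.68)]
scene [([5, 38, 55, 37, 1150], [374.8, 271.8])]
flange_a [([357.0, 254.0, 44.0, 36.0], 0.8), ([344.0, 269.0, 34.0, 19.0], 0.71), ([105.0, 210.0, 42.0, 55.0], 0.61), ([330.0, 280.0, 91.0, 42.0], 0.56), ([219.0, 186.0, 143.0, 164.0], 0.42)]
base_plate [([226.0, 163.0, 46.0, 34.0], 0.9), ([391.0, 198.0, 51.0, 37.0], 0.85), ([206.0, 232.0, 38.0, 39.0], 0.57)]
outer [278.9 237.1] 1229.0 [31.5, 58.75] bench [-0.009  0.186]
hole [277.  248.1] 200.96875 [16.25, 15.75] bench [-0.044  0.195]
hole [281.9 220.1] 169.59375 [12.5, 18.25] bench [0.044 0.172]
```

Checks before handing in:
- Plate: middle 30 mm off the bin's centre line, at a height of about 35 mm.
- Flange B: lying flat in the case.
- Flange A: bench (0.044, 0.172), about 33 mm off the case's centre line. It leans inside; the push at 78 mm passed over it without contact, so its top edge is below that height.
- Lid: on its stop.
- Arm: clear of everything.

```bash
python3 -c "
from h import *
print(bot.read_clock(),bot.close_job())"
```

```text
the job is handed in; nothing more can be done
52.475 None
```

I handed the job in at 52.5 s with no verdict returned: the lid is open on its stop, both flanges are in the case and the square plate is in the bin, though flange A and the plate lean against the inside walls instead of lying flat, with the plate's middle measured at about 35 mm and flange A's estimated at about 40 mm, both under the 63 mm limit.

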